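Park the lather bowl under the dispenser nozzle

TASK

Get the lather bowl ready for filling: first take off its lid and set it gently into the cream soap dish, lying flat with the knob up. Then carry the open bowl, kept level, in over the sill of the dispenser's drip tray and under the nozzle, and set it down gently so that it stands flat inside the tray with its handle sticking out of the open front. Do not knock the dispenser, and leave the soap dish and everything else on the counter where they stand.

Things in the scene. Friction and masses are not known exactly. Their poses are not given: they have to be found in the camera images.
- bowl: Open stainless steel lather bowl, 90 mm outside diameter, 45 mm tall, wall 4 mm, about 0.16 kg, with a straight black side handle along its -x axis: a level bar 12 mm wide (y), 16 mm tall, its middle 34 mm above the underside, the black part 60 to 135 mm from the bowl's axis. Origin: centre of the underside; z up.
- handle_grip (a point): Point on the bowl's handle to grip, 108 mm from the bowl's axis and 34 mm above its underside; moves with the bowl.
- lid: Loose steel lid on the bowl's rim: disc 92 mm wide, 5 mm thick, with a 70 mm wide plug reaching 6 mm below it and an upright black knob 18 mm in diameter, 30 mm tall, in the middle; about 0.06 kg. Origin: centre of the disc's underside (the bowl's rim level at the start; 6 mm above what the plug stands on); z towards the knob. Lid and bowl together: 80 mm tall.
- knob_top (a point): Top centre of the lid's knob, 35 mm above the lid's origin.
- soap_dish: Round cream ceramic soap dish, loose, 124 mm outside diameter, 18 mm tall, inner floor 114 mm wide at the top (about 104 mm at the floor) and 6 mm above the counter. Origin: centre of its underside.
- dispenser: White and chrome countertop lather dispenser, fixed. Origin: on the counter straight under the nozzle; its open front faces its -x. Back column: x 60 to 120 mm, 90 mm wide, tank on top to 217 mm. The head overhangs the tray from the column to x -28 mm, 56 mm wide, 105 to 147 mm above the counter. Base plate 8 mm thick, x -66 to 120 mm, 132 mm wide.
- nozzle (a point): Lower end of the black nozzle (16 mm diameter) under the dispenser's head, 90 mm above the counter.
- tray_floor (a point): Centre of the dispenser's drip tray floor, under the nozzle, 8 mm above the counter; axes as the dispenser's. Tray inside 120 by 120 mm (x, y -60 to 60 mm): in front a chrome sill 6 mm thick, its top 18 mm above the counter; at the sides chrome cheeks 6 mm thick, 50 mm tall, x -66 to 60 mm; behind, the column.
- tumbler: Clear glass tumbler, 64 mm diameter, 100 mm tall, loose; leave it. Stands near the dispenser's front at one side. Origin: centre of its underside.
- lotion: Amber lotion bottle with white cap, 50 mm diameter, 120 mm tall, loose; leave it. Stands near the dispenser's front at one side. Origin: centre of its underside.
- brush_cup: White ceramic toothbrush cup, 72 mm diameter, 95 mm tall, with a blue toothbrush reaching 173 mm above the counter, loose; leave it. Origin: centre of its underside.
- cream_jar: Low white cream jar with black cap, 66 mm diameter, 52 mm tall, loose; leave it. Origin: centre of its underside.
- cologne: Green glass cologne bottle, 40 by 60 by 70 mm with a brass cap to 100 mm, loose; leave it. Origin: centre of its underside.
- hairbrush: Bamboo hairbrush lying with its bristles up, 215 mm long along its x axis (x -110 to 105 mm), 62 mm wide, 32 mm tall, loose; leave it. Origin: under its middle.
Things that resemble listed ones, but are neither listed nor needed, are in the scene too. Leave any orange look-alike of the bowl alone.

How it is judged:
By the outcome, as a careful person would: the job done as asked, in the order asked, and still so for the second after the job is handed in, with the robot touching nothing.
It also fails if it takes over 72 s, if anything falls off the work surface, if the arm or the gripper's body presses on something with over 40 N, if the wrist force passes 120 N, or if a joint passes its speed limit or range.

ROBOT

A 6-joint arm with a two-finger parallel gripper is mounted at the origin on the work surface. World frame = base frame: x ahead of the robot, y to its left, z up, the work surface at z = 0. Lengths are in m, angles in degrees, forces in N, time in s.
With the tool pointing down it reaches from about 0.3 to 0.75 m from the base axis. Payload 8.5 kg.
Tool frame: the origin (TCP) lies midway between the tips of the shut fingers; the grasp point (between the pads) lies 19 mm behind it (env.grasp_offset is the distance from the TCP to the grasp point, in m); z points along the fingers, y is the line along which they close (so a half turn about z gives the same grasp; the last joint's range is limited). The gripper opens to 85 mm and grips with 20 to 120 N. Pads are 22 mm wide; open, the fingers measure 114 mm over their backs; the gripper's body (76 mm by 85 mm) begins 54 mm behind the grasp point. The pads swing forward as they close: fully open they stand 13 mm farther back than shut.
Start: joints at [-75.762, 21.807, 74.336, -0, 83.858, -12.336], TCP at [0.246, -0.492, 0.231] pointing down, gripper open.
Joint ranges: [-178.18, 178.18], [-50.72, 133.34], [12.68, 142.11], [-81.47, 261.47], [9.98, 163.14], [-165.26, 165.26]. Speed limits (degrees/s): [136.94, 136.94, 180, 180, 180, 180].

INTERFACE

Orientations are given as a 3x3 rotation matrix whose columns are the frame's x, y, z axes.
In Python, from rig import env gives the robot as it stands.
- The arm moves only by the tool servo_tool, never from a script. Its argument "deltas" is text: rows parted by semicolons, each of 7 numbers parted by spaces: the opening, from 0 (shut) to 1 (fully open), then the shift along the tool's x, y, z in mm, then the turn, a rotation vector about the tool's x, y, z in rad. A call has 1 to 8 rows; each row shifts and turns the commanded pose from where the row before left it, along the tool's axes as they then stand; what a row does not reach is not made up. A row lasts 1/12 s, in which the tool goes at most 41.7 mm and 7.16 degrees, less where a joint would pass 70% of its speed; a pose out of reach is approached as far as the arm can. A call is refused whole if a number of a shift passes 41.7 or a number of a turn 0.125, either way. A call with a gripper value outside its range is refused whole. The fingers move at their own pace and stop on an object; "newtons" is the grip in N (left out, the last holds). Time passes only in rows, so rows that do not move let the fingers close. It gives the time, the measured TCP pose, the force, the opening and the grip force at its end, in the units of the state.
- env.observe(): the state, without advancing time (a new reading comes with each control period).
- env.get_image(name): name is "scene" or "side" or "wrist"; returns a dict with "img" (420x560x3 uint8, red, green, blue), "depth" (420x560 float32, m along the optical axis (not along the pixel's ray), 0 where there is no reading), "camera_matrix" (3x3 intrinsics, pixels), "world_to_cam" (4x4, takes a point from world to camera coordinates). Camera axes: x right, y down, z forward; pixel columns grow to the right and rows downward; lengths in m; the calibration is good to about 2 mm. A picture is of the moment at which its call begins.
- env.close_job(): hands the job in; it is judged then, once.
Trained networks look in a picture, given as the dict that the camera call returned (one of the last four; its "shot" number tells which), for a name from the list of things; names that differ only in an ending like _2 or _b are one class to them, and where a whole thing is asked for, a point or a joint stands for the part that bears it (a point fixed in the world has none). Each returns a list of dicts, best first, with "conf" (0 to 1); they miss things now and then, are a little off and sometimes report something else, mostly with a low value. They report only what shows in the picture. A call takes as long as a camera call. They do not tell look-alikes from the thing itself.
- env.spot_in(name, picture): "bbox" ([centre column, centre row, width, height] in pixels, round what is visible of it).
- env.spot_point(name, picture): "uv" ([column, row] in pixels: a listed point, or the origin of a listed thing).
The state is a dict: "time_s": time; "q": joint angles; "qvel": joint speeds; "joint_efforts": joint torques, N m; "position": TCP position; "tool_rot": TCP orientation; "ft_force": force on the tool from outside, world axes, zero at the start; "wrist_torque": the same for the moment, N m; "grip_width": finger opening in m; "gripper_force": force on a finger pad.
Only numpy, scipy, OpenCV 4.12 (cv2) and the standard library are available. Lean on these libraries where they do the work, as an engineer would, in place of code of your own. Each camera call takes 0.05 s, during which the arm holds its last target. There are 200 camera calls.

## Working session

There is one attempt and no reset: what is moved stays moved. The work goes in short steps, Python scripts to look and compute and a tool call to move; the robot and the scene stay as the last step left them, time stands still between calls to the robot, and variables do not carry over. Pictures are saved under pics/ and viewed, at most 10 in all, crops included, and the job is handed in when it is done.

Besides the shell and the picture viewer there is one more tool, called after ">>>" as name(argument=value, ...), one argument or row to a line, values as JSON. servo_tool: Moves the arm, as the interface text tells. Its arguments: {"type":"object","properties":{"deltas":{"type":"string"},"newtons":{"type":"number"}},"required":["deltas"]}

```bash
mkdir -p pics
cat > h.py <<'E'
import numpy as np, cv2
from rig import env
def world(p,uv,d=None,z=None):
    K=np.array(p["camera_matrix"]);T=np.linalg.inv(np.array(p["world_to_cam"]))
    r=np.linalg.inv(K)@[uv[0],uv[1],1.]
    if z is not None:
        w=T[:3,:3]@r; s=(z-T[2,3])/w[2]; return T[:3,3]+s*w
    if d is None:
        u,v=int(round(uv[0])),int(round(uv[1])); a=p["depth"][max(v-1,0):v+2,max(u-1,0):u+2]; a=a[a>0]; d=np.median(a) if a.size else np.nan
    return T[:3,:3]@(r*d)+T[:3,3]
def cloud(p):
    K=np.array(p["camera_matrix"]);T=np.linalg.inv(np.array(p["world_to_cam"]))
    v,u=np.mgrid[:420,:560]; d=p["depth"]
    r=np.stack([(u-K[0,2])/K[0,0]*d,(v-K[1,2])/K[1,1]*d,d],-1)
    return r@T[:3,:3].T+T[:3,3]
def save(p,n): cv2.imwrite(f"pics/{n}.png",cv2.cvtColor(p["img"],cv2.COLOR_RGB2BGR))
np.set_printoptions(precision=4,suppress=True)
E
python3 - <<'E'
from h import *
Z=dict(bowl=0,handle_grip=.034,knob_top=.08,lid=.045,soap_dish=0,dispenser=0,nozzle=.09,tray_floor=.008,tumbler=0,lotion=0,brush_cup=0,cream_jar=0,cologne=0,hairbrush=0)
for c in("scene","side"):
    p=env.get_image(c);save(p,c);np.savez(f"{c}.npz",**{k:p[k] for k in("img","depth","camera_matrix","world_to_cam")})
    print(c,np.linalg.inv(np.array(p["world_to_cam"]))[:3,3])
    for n,z in Z.items():
        for r in env.spot_point(n,p)[:3]: print(n,np.round(r["uv"]),round(r["conf"],2),world(p,r["uv"],z=z),world(p,r["uv"]))
s=env.observe();print(s["time_s"],s["tool_rot"],env.grasp_offset)
E
python3 -c "
import cv2,numpy as np
a=cv2.imread('pics/scene.png');b=cv2.imread('pics/side.png')"
```

```text
scene [1.1766 0.0004 1.0415]
bowl [377. 217.] 0.74 [0.4732 0.3354 0.    ] [0.5074 0.3191 0.0506]
bowl [210. 309.] 0.62 [ 0.6983 -0.1272  0.    ] [ 0.701  -0.1265  0.0059]
bowl [362. 139.] 0.61 [0.1705 0.3571 0.    ] [0.2138 0.3417 0.0449]
handle_grip [175. 279.] 0.95 [ 0.6269 -0.2063  0.034 ] [ 0.6099 -0.2127  0.0027]
handle_grip [384. 183.] 0.87 [0.3824 0.3693 0.034 ] [0.3885 0.3665 0.0416]
handle_grip [442. 244.] 0.65 [0.5949 0.4707 0.034 ] [0.6038 0.4636 0.0493]
knob_top [379. 202.] 0.58 [0.4804 0.3255 0.08  ] [0.4801 0.3256 0.0796]
knob_top [379. 218.] 0.25 [0.5289 0.3142 0.08  ] [0.5105 0.3232 0.0526]
lid [380. 208.] 0.63 [0.4739 0.3368 0.045 ] [0.4869 0.3305 0.0634]
soap_dish [145. 237.] 0.86 [ 0.4733 -0.2991  0.    ] [ 0.4781 -0.297   0.0072]
soap_dish [284. 277.] 0.6 [0.6296 0.0601 0.    ] [0.7439 0.0476 0.2176]
dispenser [288. 290.] 0.6 [0.668  0.0667 0.    ] [0.7739 0.0529 0.2169]
nozzle [285. 275.] 0.63 [0.6729 0.0588 0.09  ] [0.7404 0.051  0.2175]
tray_floor [283. 288.] 0.66 [0.6649 0.0531 0.008 ] [0.7686 0.0425 0.2174]
tumbler [329. 250.] 0.94 [0.5627 0.1864 0.    ] [0.5
[... 1280 characters left out ...]
-0.0057  0.0385]
tray_floor [221. 212.] 0.7 [0.6719 0.0648 0.008 ] [0.6721 0.0645 0.0077]
tumbler [232. 248.] 0.95 [0.5585 0.1896 0.    ] [0.5446 0.2099 0.0214]
lotion [268. 209.] 0.66 [ 0.5494 -0.0204  0.    ] [ 0.5394 -0.0022  0.0156]
lotion [254. 301.] 0.22 [ 0.4013  0.3408 -0.    ] [0.3832 0.3702 0.0367]
cream_jar [156. 261.] 0.77 [0.7245 0.3306 0.    ] [0.7107 0.3443 0.0169]
cologne [266. 149.] 0.8 [ 0.7326 -0.35    0.    ] [ 0.7096 -0.3084  0.0278]
hairbrush [302. 230.] 0.59 [0.4113 0.0293 0.    ] [0.4024 0.049  0.0177]
hairbrush [220. 190.] 0.16 [ 0.7462 -0.0451  0.    ] [0.6499 0.0912 0.1146]
1.5 [[ 0.8944  0.4473  0.    ]
 [ 0.4473 -0.8944 -0.    ]
 [ 0.      0.     -1.    ]] 0.0187
```

View pics/scene.png

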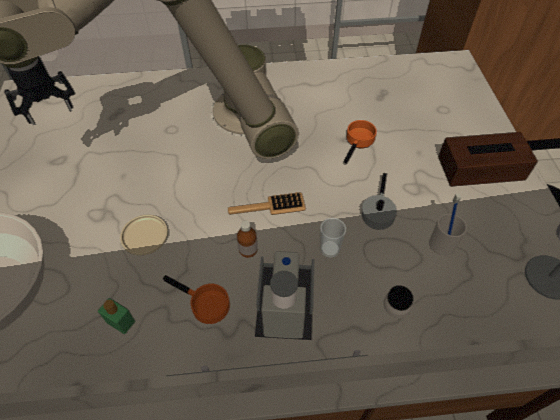

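View pics/side.png

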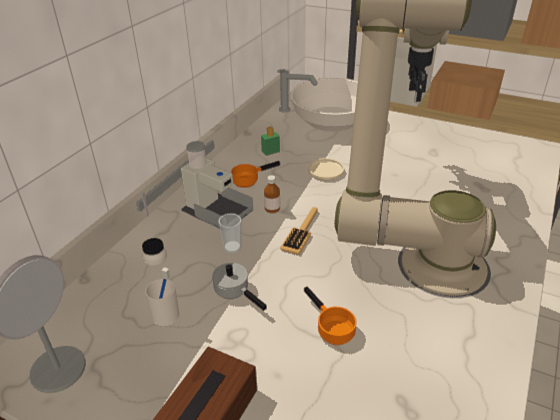

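The candidates for the bowl, in scene pixels, are:
- The steel bowl with a lid and black knob at (379,210).
- An orange bowl at (210,303).
- An orange bowl at (362,133).

Only (379,210) is steel and has a lid, so it fits. I'll confirm it in a crop and refine the poses from depth.

```bash
cat > m.py <<'E'
from h import *
from scipy.optimize import least_squares
def circ(P):
    f=lambda q:np.hypot(P[:,0]-q[0],P[:,1]-q[1])-q[2]
    c=P[:,:2].mean(0); return least_squares(f,[*c,.04],loss='soft_l1',f_scale=.002).x
C={}
for n in("scene","side"):
    p=dict(np.load(n+".npz"));W=cloud(p);C[n]=W[p["depth"]>0]
    I=p["img"].astype(int); 
def near(W,x,y,r,z0,z1):
    m=(np.hypot(W[:,0]-x,W[:,1]-y)<r)&(W[:,2]>z0)&(W[:,2]<z1);return W[m]
A=np.vstack([C["scene"],C["side"]])
for n,W in C.items():
    print(n)
    L=near(W,.473,.334,.056,.046,.054);print("lid disc",len(L),L.mean(0),(L.max(0)+L.min(0))/2,np.ptp(L,0))
    K=near(W,.473,.334,.03,.074,.09);print("knob",len(K),K.mean(0),np.ptp(K,0))
    H=near(W,.385,.366,.06,.036,.05);H=H[np.hypot(H[:,0]-.473,H[:,1]-.334)>.06]
    c=H.mean(0);u,s,v=np.linalg.svd(H[:,:2]-c[:2]);print("handle",len(H),c,np.degrees(np.arctan2(*v[0][::-1])),np.degrees(np.arctan2(c[1]-.334,c[0]-.473)))
    D=near(W,.472,-.299,.075,.011,.022);print("dish",len(D),circ(D),(D.max(0)+D.min(0))/2,np.ptp(D,0))
    for nm,x,y,h,r in(("tumbler",.56,.187,.1,.045),("lotion",.543,-.025,.12,.04)):
        T=near(W,x,y,r,.02,h+.005);print(nm,len(T),circ(T),(T.max(0)+T.min(0))/2,np.ptp(T,0))
    for nm,z0,z1 in(("tanktop",.21,.222),("headtop",.142,.151),("cheek",.046,.053)):
        T=near(W,.69,.06,.13,z0,z1)
        if len(T)>5:
            b=cv2.minAreaRect((T[:,:2]*1000).astype(np.float32));print(nm,len(T),b,T.mean(0))
p=dict(np.load("scene.npz"));q=dict(np.load("side.npz"))
a=cv2.resize(p["img"][160:360,200:400],(400,400));b=cv2.resize(q["img"][130:330,160:360],(400,400))
cv2.imwrite("pics/crop.png",np.hstack([a,b])[:,:,::-1])
E
python3 m.py
```

```text
scene
lid disc 658 [0.4828 0.3295 0.0509] [0.4803 0.3313 0.0501] [0.0913 0.0912 0.0078]
knob 39 [0.4819 0.3302 0.0801] [0.0192 0.017  0.0111]
handle 82 [0.3848 0.3667 0.0429] -19.970619272511485 159.65773230240308
dish 395 [ 0.4741 -0.2963  0.0587] [ 0.4742 -0.2971  0.0165] [0.1259 0.1228 0.0109]
tumbler 761 [0.5627 0.1879 0.0277] [0.5622 0.1886 0.0625] [0.0632 0.0623 0.0848]
lotion 542 [ 0.55   -0.0245  0.0163] [ 0.5483 -0.0249  0.0721] [0.0404 0.0506 0.1038]
tanktop 573 ((757.482421875, 47.41682052612305), (53.634517669677734, 53.3673210144043), 84.7406234741211) [0.758  0.0463 0.2176]
headtop 891 ((714.9873046875, 53.221920013427734), (89.9850845336914, 149.18667602539062), 80.6330795288086) [0.7145 0.0543 0.1482]
cheek 272 ((695.969970703125, 56.19325637817383), (131.96939086914062, 188.0161895751953), 80.47047424316406) [0.6884 0.0545 0.0503]
side
lid disc 626 [0.4755 0.3346 0.0498] [0.4771 0.3316 0.0499] [0.0948 0.0937 0.0078]
knob 38 [0.4764 0.3324 0.0795] [0.0175 0.0205 0.0102]
handle 129 [0.3819 0.3681 0.0411] 160.43341562915825 159.44566011542335
dish 180 [ 0.4693 -0.2956  0.059 ] [ 0.4696 -0.297   0.0163] [0.1235 0.1288 0.0105]
tumbler 662 [0.5591 0.1882 0.0283] [0.5589 0.188  0.062 ] [0.0654 0.064  0.0836]
lotion 414 [ 0.5357 -0.0185  0.0162] [ 0.5362 -0.0196  0.072 ] [0.0481 0.0428 0.1034]
tanktop 169 ((751.7398681640625, 48.80010223388672), (54.28736114501953, 57.966957092285156), 43.58063888549805) [0.7508 0.0497 0.2163]
headtop 465 ((712.713623046875, 53.867916107177734), (94.17819213867188, 153.3223114013672), 80.98906707763672) [0.7034 0.0612 0.1468]
cheek 172 ((690.2055053710938, 51.155941009521484), (149.71385192871094, 167.29214477539062), 72.50720977783203) [0.6869 0.0644 0.0493]
```

View pics/crop.png

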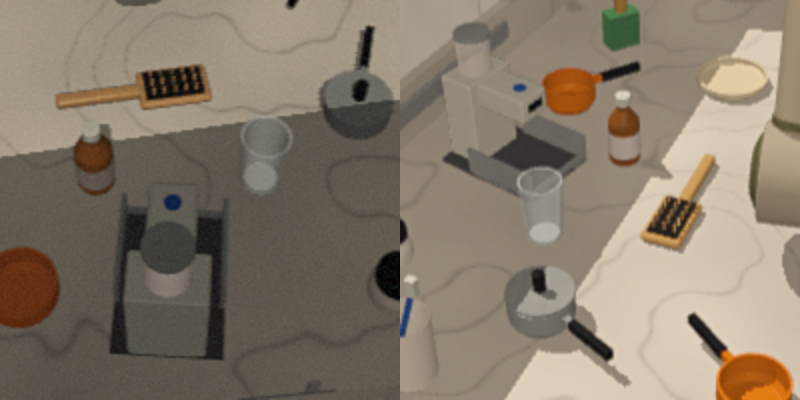

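The crop shows the steel bowl with its lid and black knob (scene about 379,210), so it's the right one, unlike the two orange bowls. Estimated poses:

| Thing | Position (m) | Yaw |
|---|---|---|
| Bowl | (0.479, 0.331) | −20° |
| Dish | (0.472, −0.297) | – |
| Dispenser | (0.668, 0.061) | −9.3° |

I'll start by turning the tool square to the handle (+133.4° yaw).

>>> servo_tool(
  deltas="1 0 0 0 0 0 -0.1164;1 0 0 0 0 0 -0.1164;1 0 0 0 0 0 -0.1164;1 0 0 0 0 0 -0.1164;1 0 0 0 0 0 -0.1164;1 0 0 0 0 0 -0.1164;1 0 0 0 0 0 -0.1164;1 0 0 0 0 0 -0.1164",
)

```text
time_s: 2.17
position: [0.246, -0.4919, 0.2313]
tool_rot: [[0.169, 0.986, -0.0], [0.986, -0.169, 0.0], [0.0, -0.0, -1.0]]
ft_force: [0.1, -0.1, 0.3]
grip_width: 0.0852
gripper_force: 0.0
```

>>> servo_tool(
  deltas="1 0 0 0 0 0 -0.1164;1 0 0 0 0 0 -0.1164;1 0 0 0 0 0 -0.1164;1 0 0 0 0 0 -0.1164;1 0 0 0 0 0 -0.1164;1 0 0 0 0 0 -0.1164;1 0 0 0 0 0 -0.1164;1 0 0 0 0 0 -0.1164",
)

```text
time_s: 2.83
position: [0.246, -0.4919, 0.2313]
tool_rot: [[-0.69, 0.724, -0.0], [0.724, 0.69, -0.0], [0.0, -0.0, -1.0]]
ft_force: [-0.1, 0.4, 0.1]
grip_width: 0.0854
gripper_force: 0.0
```

>>> servo_tool(
  deltas="1 0 0 0 0 0 -0.1164;1 0 0 0 0 0 -0.1164;1 0 0 0 0 0 -0.1164;1 0 0 0 0 0 -0.1164;1 0 0 0 0 0 0",
)

```text
time_s: 3.25
position: [0.246, -0.4919, 0.2313]
tool_rot: [[-0.941, 0.339, 0.0], [0.339, 0.941, 0.0], [-0.0, 0.0, -1.0]]
ft_force: [0.1, -0.2, 0.6]
grip_width: 0.0848
gripper_force: 0.0
```

```bash
cat > go.py <<'E'
import sys
from h import *
s=env.observe();R=np.array(s["tool_rot"]);p=np.array(s["position"])
print("t",s["time_s"],"pos",p,"xang",np.degrees(np.arctan2(R[1,0],R[0,0])),"q",np.array(s["q"]),"ft",np.array(s["ft_force"]),"w",s["grip_width"],s["gripper_force"])
if len(sys.argv)>3: print("tool mm",R.T@(np.array(sys.argv[1:4],float)-p)*1000)
E
python3 go.py .479 .331 .231
```

```text
t 3.25 pos [ 0.246  -0.4919  0.2313] xang 160.1936146979258 q [ -75.7632   21.8055   74.3359    0.0002   83.859  -145.9569] ft [ 0.1194 -0.1856  0.5699] w 0.08484669750322632 0.0
tool mm [ 59.6325 853.1408   0.3389]
```

>>> servo_tool(
  deltas="1 2.5 35.5 0 0 0 0;1 2.5 35.5 0 0 0 0;1 2.5 35.5 0 0 0 0;1 2.5 35.5 0 0 0 0;1 2.5 35.5 0 0 0 0;1 2.5 35.5 0 0 0 0;1 2.5 35.5 0 0 0 0;1 2.5 35.5 0 0 0 0",
)

```text
time_s: 3.92
position: [0.3246, -0.2166, 0.2315]
tool_rot: [[-0.938, 0.347, 0.0], [0.347, 0.938, -0.0], [-0.001, -0.0, -1.0]]
ft_force: [0.9, -0.3, 1.0]
grip_width: 0.0856
gripper_force: 0.0
```

>>> servo_tool(
  deltas="1 2.5 35.5 0 0 0 0;1 2.5 35.5 0 0 0 0;1 2.5 35.5 0 0 0 0;1 2.5 35.5 0 0 0 0;1 2.5 35.5 0 0 0 0;1 2.5 35.5 0 0 0 0;1 2.5 35.5 0 0 0 0;1 2.5 35.5 0 0 0 0",
)

```text
time_s: 4.58
position: [0.4032, 0.0573, 0.2316]
tool_rot: [[-0.938, 0.346, 0.001], [0.346, 0.938, -0.0], [-0.001, 0.0, -1.0]]
ft_force: [1.6, -1.1, 1.2]
grip_width: 0.085
gripper_force: 0.0
```

>>> servo_tool(
  deltas="1 2.5 35.5 0 0 0 0;1 2.5 35.5 0 0 0 0;1 2.5 35.5 0 0 0 0;1 2.5 35.5 0 0 0 0;1 2.5 35.5 0 0 0 0;1 2.5 35.5 0 0 0 0;1 2.5 35.5 0 0 0 0;1 2.5 35.5 0 0 0 0",
)

```text
time_s: 5.25
position: [0.4818, 0.331, 0.2313]
tool_rot: [[-0.938, 0.346, 0.0], [0.346, 0.938, 0.0], [-0.0, 0.0, -1.0]]
ft_force: [-0.1, -0.5, 0.0]
grip_width: 0.0853
gripper_force: 0.0
```

```bash
cat > w.py <<'E'
from h import *
p=env.get_image("wrist");save(p,"w1");W=cloud(p);W=W[p["depth"]>0]
for n,z in(("knob_top",.08),("handle_grip",.034),("lid",.045),("bowl",0)):
    for r in env.spot_point(n,p)[:2]: print(n,np.round(r["uv"]),round(r["conf"],2),world(p,r["uv"],z=z))
f=lambda x,y,r,a,b:W[(np.hypot(W[:,0]-x,W[:,1]-y)<r)&(W[:,2]>a)&(W[:,2]<b)]
K=f(.479,.331,.03,.072,.09)
if len(K): print("knob",len(K),(K.max(0)+K.min(0))/2,np.ptp(K,0))
L=f(.479,.331,.06,.046,.056)
if len(L): print("lid",len(L),(L.max(0)+L.min(0))/2,np.ptp(L,0))
H=f(.38,.367,.05,.036,.05)
if len(H): c=H.mean(0);v=np.linalg.svd(H[:,:2]-c[:2],full_matrices=False)[2];print("handle",len(H),c,np.degrees(np.arctan2(*v[0][::-1])))
E
python3 w.py; python3 go.py .479 .331 .055
```

```text
knob_top [272. 192.] 0.72 [0.4812 0.3277 0.08  ]
handle_grip [278.  62.] 0.75 [0.3763 0.3718 0.034 ]
lid [272. 186.] 0.69 [0.4831 0.3264 0.045 ]
knob 317 [0.4803 0.3296 0.077 ] [0.0175 0.0174 0.01  ]
lid 6324 [0.4806 0.3298 0.0505] [0.0921 0.0915 0.0089]
handle 1181 [0.3881 0.3648 0.0419] -19.905237429538936
t 5.5 pos [0.4815 0.3288 0.2311] xang 159.84241839015925 q [ 22.706   25.1854  68.8645  -0.014   85.9864 -47.1355] ft [ 0.2296 -1.1284 -0.0352] w 0.08528315594285077 0.0
tool mm [  3.0278   1.3608 176.1231]
```

View pics/w1.png

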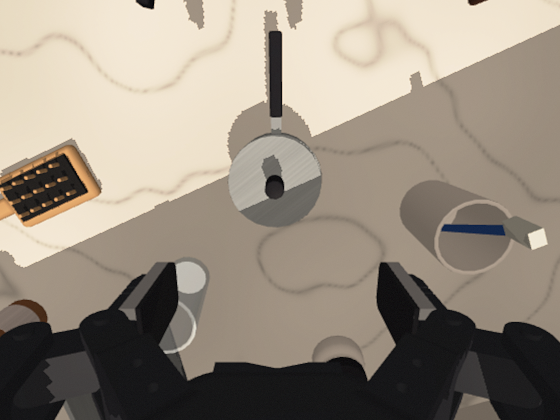

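The wrist view shows the knob at (274,187) and the handle running up to (275,35). Depth puts the knob axis at (0.4804, 0.3297) and the handle at −19.9°. Next I descend and grip the knob.

>>> servo_tool(
  deltas="1 1.4 0.4 25 0 0 0;1 0 0 25 0 0 0;1 0 0 25 0 0 0;1 0 0 25 0 0 0;1 0 0 25 0 0 0;1 0 0 20 0 0 0;1 0 0 16 0 0 0;1 0 0 10 0 0 0",
  newtons=40,
)

```text
time_s: 6.17
position: [0.48, 0.3285, 0.0591]
tool_rot: [[-0.938, 0.345, -0.002], [0.346, 0.938, -0.001], [0.001, -0.001, -1.0]]
ft_force: [-0.5, -0.1, 0.0]
grip_width: 0.0858
gripper_force: 0.0
```

>>> servo_tool(
  deltas="1 0 0 5 0 0 0;0.4 0 0 0 0 0 0;0 0 0 0 0 0 0;0 0 0 0 0 0 0;0 0 0 0 0 0 0;0 0 0 0 0 0 0;0 0 0 0 0 0 0;0 0 0 0 0 0 0",
)

```text
time_s: 6.83
position: [0.4807, 0.3301, 0.056]
tool_rot: [[-0.939, 0.343, 0.001], [0.343, 0.939, 0.0], [-0.001, 0.001, -1.0]]
ft_force: [-1.1, -1.7, 5.1]
grip_width: 0.0167
gripper_force: 39.0
```

>>> servo_tool(
  deltas="0 0 0 -4 0 0 0;0 0 0 -6 0 0 0;0 0 0 -12 0 0 0;0 0 0 -20 0 0 0;0 0 0 -30 0 0 0;0 0 0 -35 0 0 0;0 0 0 -35 0 0 0;0 0 0 -30 0 0 0",
)

```text
time_s: 7.5
position: [0.4803, 0.3299, 0.2302]
tool_rot: [[-0.939, 0.343, 0.001], [0.343, 0.939, 0.001], [-0.001, 0.001, -1.0]]
ft_force: [0.7, -0.3, -0.8]
grip_width: 0.0164
gripper_force: 39.0
```

```bash
cat > w2.py <<'E'
from h import *
p=env.get_image("wrist");save(p,"w2");W=cloud(p);W=W[p["depth"]>0]
f=lambda x,y,r,a,b:W[(np.hypot(W[:,0]-x,W[:,1]-y)<r)&(W[:,2]>a)&(W[:,2]<b)]
for a in np.arange(.03,.26,.01):
    L=f(.48,.33,.06,a,a+.01)
    if len(L)>40: print(round(a,3),len(L),(L.max(0)+L.min(0))/2,np.ptp(L,0))
E
python3 w2.py; python3 go.py .472 -.297 .228
```

```text
0.03 107 [0.4547 0.335  0.0351] [0.0616 0.076  0.0098]
0.04 624 [0.4553 0.3353 0.0437] [0.0648 0.083  0.0074]
0.22 17813 [0.4802 0.3308 0.225 ] [0.0915 0.0915 0.01  ]
0.23 580 [0.4741 0.3328 0.235 ] [0.0169 0.0393 0.0099]
0.24 1104 [0.48   0.3328 0.245 ] [0.0284 0.0411 0.01  ]
0.25 2426 [0.4801 0.3327 0.255 ] [0.0292 0.0411 0.01  ]
t 7.55 pos [0.482  0.3307 0.2361] xang 159.96826387196296 q [ 22.8594  24.8469  68.5934   0.0028  85.9002 -47.111 ] ft [ 0.3846 -0.2109  4.4096] w 0.016753126737313224 39.07049238681793
tool mm [-205.5422 -593.2494    5.1928]
```

View pics/w2.png

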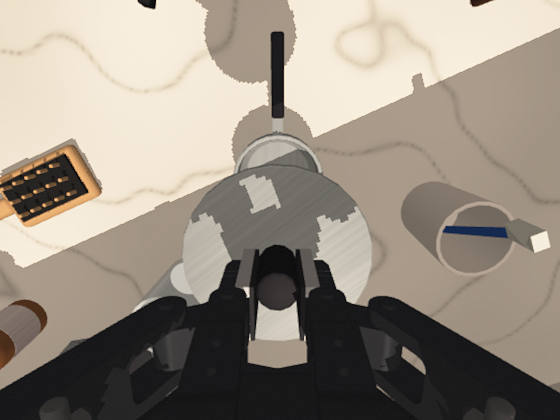

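The view shows the lid held level at (277,260), and the open bowl is undisturbed. I carry it over the dish.

>>> servo_tool(
  deltas="0 -6 -16 0 0 0 0;0 -11.5 -33 0 0 0 0;0 -11.5 -33 0 0 0 0;0 -11.5 -33 0 0 0 0;0 -11.5 -33 0 0 0 0;0 -11.5 -33 0 0 0 0;0 -11.5 -33 0 0 0 0;0 -11.5 -33 0 0 0 0",
)

```text
time_s: 8.22
position: [0.4766, 0.0667, 0.2275]
tool_rot: [[-0.94, 0.343, 0.0], [0.343, 0.94, 0.0], [-0.0, 0.0, -1.0]]
ft_force: [1.3, -0.2, -0.7]
grip_width: 0.0167
gripper_force: 39.1
```

>>> servo_tool(
  deltas="0 -11.5 -33 0 0 0 0;0 -11.5 -33 0 0 0 0;0 -11.5 -33 0 0 0 0;0 -11.5 -33 0 0 0 0;0 -11.5 -33 0 0 0 0;0 -11.5 -33 0 0 0 0;0 -11.5 -33 0 0 0 0;0 -11.5 -33 0 0 0 0",
)

```text
time_s: 8.88
position: [0.4726, -0.2129, 0.2275]
tool_rot: [[-0.939, 0.343, 0.0], [0.343, 0.939, -0.0], [-0.0, 0.0, -1.0]]
ft_force: [1.1, 0.8, 0.0]
grip_width: 0.0168
gripper_force: 39.1
```

>>> servo_tool(
  deltas="0 -11.5 -33 0 0 0 0;0 -11.5 -33 0 0 0 0;0 -5 -16 0 0 0 0;0 0 0 0 0 0 0;0 0 0 0 0 0 0",
)

```text
time_s: 9.3
position: [0.471, -0.298, 0.227]
tool_rot: [[-0.939, 0.344, -0.001], [0.344, 0.939, 0.001], [0.001, 0.001, -1.0]]
ft_force: [-0.3, 1.1, -0.8]
grip_width: 0.0168
gripper_force: 39.2
```

```bash
cat > w3.py <<'E'
from m import near,circ
from h import *
for c in("wrist","scene","side"):
    p=env.get_image(c);W=cloud(p);W=W[p["depth"]>0]
    D=near(W,.472,-.297,.075,.012,.022)
    if len(D)>20: print(c,"dish",len(D),circ(D),(D.max(0)+D.min(0))/2,np.ptp(D,0))
    L=near(W,.472,-.297,.07,.195,.235);L=L[L[:,2]<L[:,2].min()+.008] if len(L) else L
    if len(L): print(c,"lid",len(L),(L.max(0)+L.min(0))/2,np.ptp(L,0))
E
python3 w3.py|grep -v -e xx|tail -6; python3 go.py .472 -.297 .0225
```

```text
wrist dish 883 [ 0.4729 -0.299   0.059 ] [ 0.4531 -0.2975  0.0165] [0.0834 0.1195 0.0088]
wrist lid 17719 [ 0.471 -0.297  0.22 ] [0.0915 0.0916 0.0079]
scene dish 333 [ 0.4736 -0.2968  0.0592] [ 0.4741 -0.2972  0.017 ] [0.1254 0.1236 0.0098]
scene lid 608 [ 0.4736 -0.295   0.2197] [0.0884 0.0904 0.008 ]
side dish 153 [ 0.4701 -0.2968  0.0592] [ 0.4709 -0.2959  0.0168] [0.123  0.1311 0.0096]
side lid 22 [ 0.4744 -0.2826  0.2139] [0.0728 0.0607 0.0079]
t 9.45 pos [ 0.4714 -0.2966  0.2275] xang 160.0366440692528 q [ -44.3629   22.6633   73.6044    0.0124   83.7409 -114.4009] ft [ 0.2016  0.578  -0.5953] w 0.016806193594364843 39.185877442359924
tool mm [ -0.7347  -0.2349 205.0451]
```

>>> servo_tool(
  deltas="0 -0.7 0 15 0 0 0;0 0 0 30 0 0 0;0 0 0 35 0 0 0;0 0 0 35 0 0 0;0 0 0 30 0 0 0;0 0 0 25 0 0 0;0 0 0 15 0 0 0;0 0 0 8 0 0 0",
)

```text
time_s: 10.12
position: [0.4716, -0.2964, 0.0326]
tool_rot: [[-0.94, 0.341, -0.002], [0.341, 0.94, 0.002], [0.003, 0.001, -1.0]]
ft_force: [0.5, -1.0, -1.3]
grip_width: 0.0166
gripper_force: 39.2
```

>>> servo_tool(
  deltas="0 0 0 4 0 0 0;0 0 0 2 0 0 0;0 0 0 1 0 0 0;0 0 0 1 0 0 0;0 0 0 1 0 0 0;0 0 0 1 0 0 0;0 0 0 0 0 0 0",
)

```text
time_s: 10.7
position: [0.4719, -0.2982, 0.0245]
tool_rot: [[-0.939, 0.343, 0.0], [0.343, 0.939, -0.0], [-0.0, -0.0, -1.0]]
ft_force: [0.0, 0.7, 0.1]
grip_width: 0.0164
gripper_force: 39.2
```

>>> servo_tool(
  deltas="0 0 0 0.7 0 0 0;0 0 0 0 0 0 0",
)

```text
time_s: 10.87
position: [0.4719, -0.2982, 0.0236]
tool_rot: [[-0.939, 0.343, 0.0], [0.343, 0.939, -0.0], [-0.0, -0.0, -1.0]]
ft_force: [0.8, -0.1, -0.5]
grip_width: 0.0164
gripper_force: 39.2
```

>>> servo_tool(
  deltas="0 0 0 0.7 0 0 0;0 0 0 0 0 0 0",
)

```text
time_s: 11.03
position: [0.4719, -0.2982, 0.023]
tool_rot: [[-0.939, 0.343, 0.0], [0.343, 0.939, -0.0], [-0.0, -0.0, -1.0]]
ft_force: [0.1, -0.1, 1.1]
grip_width: 0.0159
gripper_force: 39.4
```

>>> servo_tool(
  deltas="0 0 0 0.7 0 0 0;0 0 0 0 0 0 0",
)

```text
time_s: 11.2
position: [0.4719, -0.2982, 0.023]
tool_rot: [[-0.939, 0.343, 0.0], [0.343, 0.939, -0.0], [-0.0, -0.0, -1.0]]
ft_force: [-2.3, 2.6, 7.8]
grip_width: 0.0167
gripper_force: 40.1
```

Contact: the lid is down. I release and rise.

>>> servo_tool(
  deltas="0.3 0 0 0 0 0 0;0.45 0 0 0 0 0 0;0.55 0 0 0 0 0 0;0.6 0 0 0 0 0 0;0.6 0 0 0 0 0 0;0.6 0 0 -5 0 0 0;0.6 0 0 -15 0 0 0;0.6 0 0 -25 0 0 0",
)

```text
time_s: 11.87
position: [0.471, -0.2974, 0.0662]
tool_rot: [[-0.939, 0.343, -0.003], [0.343, 0.939, 0.003], [0.004, 0.002, -1.0]]
ft_force: [-0.0, 0.5, -0.1]
grip_width: 0.0512
gripper_force: 0.0
```

>>> servo_tool(
  deltas="0.6 0 0 -35 0 0 0;0.6 0 0 -35 0 0 0;0.6 0 0 -35 0 0 0;0.6 0 0 -25 0 0 0;0.6 0 0 -10 0 0 0",
)

```text
time_s: 12.28
position: [0.4726, -0.2987, 0.2118]
tool_rot: [[-0.939, 0.343, 0.005], [0.343, 0.939, -0.005], [-0.006, -0.003, -1.0]]
ft_force: [0.8, -0.5, -1.1]
grip_width: 0.0513
gripper_force: 0.0
```

```bash
cat > w4.py <<'E'
from h import *
from m import near,circ
print("----")
p=env.get_image("wrist");save(p,"w4");W=cloud(p);W=W[p["depth"]>0]
L=near(W,.472,-.297,.046,.013,.021);print("lid",len(L),(L.max(0)+L.min(0))/2,np.ptp(L,0))
A=np.c_[L[:,:2],np.ones(len(L))];print("plane",np.linalg.lstsq(A,L[:,2],rcond=None)[0])
K=near(W,.472,-.297,.03,.043,.06);print("knob",len(K),K.mean(0),(K.max(0)+K.min(0))/2)
D=near(W,.472,-.297,.075,.012,.022);D=D[np.hypot(D[:,0]-.472,D[:,1]+.297)>.052];print("dish",circ(D),len(D))
E
python3 w4.py | sed -n '/----/,$p'; python3 go.py .3789 .3665 .21
```

```text
----
lid 5853 [ 0.4719 -0.2973  0.0169] [0.091  0.091  0.0072]
plane [ 0.0007 -0.      0.0169]
knob 281 [ 0.4716 -0.2974  0.0468] [ 0.4719 -0.2976  0.0463]
dish [ 0.4727 -0.299   0.0589] 1921
t 12.3333 pos [ 0.4728 -0.2989  0.212 ] xang 159.96755730493123 q [ -44.4277   23.3838   75.097     0.0012   81.0925 -114.3948] ft [0.1165 0.0839 1.4462] w 0.0509661858353623 0.0
tool mm [316.1441 592.9709  -1.9751]
```

View pics/w4.png

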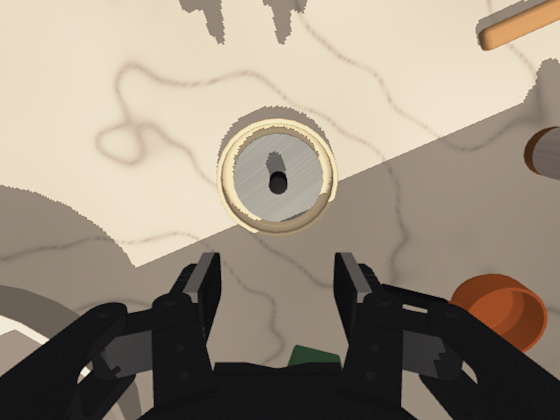

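The lid lies flat and centred in the dish (278,180), with its disc top at 17 mm as expected. I now go to the handle.

>>> servo_tool(
  deltas="0.6 8 15 0 0 0 0;0.6 16 30 0 0 0 0;0.6 16 30 0 0 0 0;0.6 16 30 0 0 0 0;0.6 16 30 0 0 0 0;0.6 16 30 0 0 0 0;0.6 16 30 0 0 0 0;0.6 16 30 0 0 0 0",
)

```text
time_s: 13.0
position: [0.4354, -0.044, 0.2068]
tool_rot: [[-0.939, 0.343, -0.001], [0.343, 0.939, 0.0], [0.001, 0.0, -1.0]]
ft_force: [1.1, -0.2, 0.6]
grip_width: 0.0514
gripper_force: 0.0
```

>>> servo_tool(
  deltas="0.6 16 30 0 0 0 0;0.6 16 30 0 0 0 0;0.6 16 30 0 0 0 0;0.6 16 30 0 0 0 0;0.6 16 30 0 0 0 0;0.6 16 30 0 0 0 0;0.6 16 30 0 0 0 0;0.6 16 30 0 0 0 0",
)

```text
time_s: 13.67
position: [0.3974, 0.2252, 0.2068]
tool_rot: [[-0.939, 0.343, -0.001], [0.343, 0.939, -0.0], [0.001, -0.0, -1.0]]
ft_force: [1.8, -0.5, 0.2]
grip_width: 0.0512
gripper_force: 0.0
```

>>> servo_tool(
  deltas="0.6 16 30 0 0 0 0;0.6 16 30 0 0 0 0;0.6 16 30 0 0 0 0;0.6 12 23 0 0 0 0;0.6 0 0 0 0 0 0;0.6 0 0 0 0 0 0",
)

```text
time_s: 14.17
position: [0.3799, 0.351, 0.2064]
tool_rot: [[-0.94, 0.341, -0.001], [0.341, 0.94, -0.001], [0.001, -0.001, -1.0]]
ft_force: [0.0, -1.1, -0.9]
grip_width: 0.0511
gripper_force: 0.0
```

```bash
cat > w5.py <<'E'
from h import *
from m import near,circ
print("----")
for c in("wrist","side"):
    p=env.get_image(c);W=cloud(p);W=W[p["depth"]>0]
    B=near(W,.48,.33,.055,.04,.05);
    if len(B)>20: print(c,"rim",len(B),circ(B),(B.max(0)+B.min(0))/2,np.ptp(B,0))
    H=near(W,.388,.363,.05,.036,.05);H=H[np.hypot(H[:,0]-.48,H[:,1]-.33)>.062]
    if len(H)>20:
        k=H.mean(0);v=np.linalg.svd(H[:,:2]-k[:2],full_matrices=False)[2];t=(H[:,:2]-k[:2])@v[0];print("handle",len(H),k,np.degrees(np.arctan2(*v[0][::-1])),k[:2]+v[0]*t.min(),k[:2]+v[0]*t.max())
E
python3 w5.py | sed -n '/----/,$p'; python3 go.py .3789 .3665 .015
```

```text
----
wrist rim 1262 [0.4778 0.3323 0.0427] [0.476  0.332  0.0438] [0.0952 0.0888 0.0076]
handle 991 [0.3855 0.3656 0.0419] -19.872693294782636 [0.3518 0.3778] [0.4219 0.3524]
side rim 201 [0.4757 0.3338 0.0429] [0.4747 0.3328 0.045 ] [0.0929 0.0935 0.0099]
handle 132 [0.3843 0.3674 0.0415] 160.08848535634777 [0.4226 0.3535] [0.3503 0.3797]
t 14.2667 pos [0.3805 0.3497 0.2068] xang 159.94343789126478 q [ 29.4501  19.662   81.9651  -0.0175  78.4366 -40.4898] ft [ 0.478  -0.4391 -0.1291] w 0.051292040587607925 0.0
tool mm [  7.1824  15.4345 191.7848]
```

>>> servo_tool(
  deltas="0.6 5 8 0 0 0 0;0.6 4.3 8.8 20 0 0 0;0.6 0 0 35 0 0 0;0.6 0 0 35 0 0 0;0.6 0 0 35 0 0 0;0.6 0 0 30 0 0 0;0.6 0 0 20 0 0 0;0.6 0 0 10 0 0 0",
  newtons=30,
)

```text
time_s: 14.93
position: [0.3769, 0.3684, 0.0198]
tool_rot: [[-0.939, 0.344, -0.003], [0.344, 0.939, -0.002], [0.002, -0.003, -1.0]]
ft_force: [-0.2, -0.5, 0.4]
grip_width: 0.051
gripper_force: 0.0
```

>>> servo_tool(
  deltas="0.6 0 0 6 0 0 0;0.4 0 0 0 0 0 0;0.2 0 0 0 0 0 0;0 0 0 0 0 0 0;0 0 0 0 0 0 0;0 0 0 0 0 0 0;0 0 0 0 0 0 0",
)

```text
time_s: 15.52
position: [0.378, 0.3697, 0.0171]
tool_rot: [[-0.939, 0.343, 0.002], [0.343, 0.939, 0.001], [-0.001, 0.002, -1.0]]
ft_force: [-0.2, 0.2, 4.0]
grip_width: 0.0114
gripper_force: 35.0
```

>>> servo_tool(
  deltas="0 0 0 0 0 0 0;0 0 0 0 0 0 0;0 0 0 0 0 0 0",
  newtons=100,
)

```text
time_s: 15.77
position: [0.3779, 0.3697, 0.017]
tool_rot: [[-0.94, 0.343, 0.001], [0.343, 0.94, 0.001], [-0.001, 0.001, -1.0]]
ft_force: [-1.5, 1.3, 6.8]
grip_width: 0.0101
gripper_force: 99.3
```

Gripped at 10 mm width with 99 N. I lift and check the grasp.

>>> servo_tool(
  deltas="0 0 0 -3 0 0 0;0 0 0 -6 0 0 0;0 0 0 -12 0 0 0;0 0 0 -20 0 0 0;0 0 0 -28 0 0 0;0 0 0 -28 0 0 0;0 0 0 -28 0 0 0;0 0 0 -20 0 0 0",
)

```text
time_s: 16.43
position: [0.3776, 0.3694, 0.1638]
tool_rot: [[-0.939, 0.343, 0.001], [0.343, 0.939, 0.001], [-0.001, 0.001, -1.0]]
ft_force: [-0.1, 0.8, -3.0]
grip_width: 0.0104
gripper_force: 98.4
```

>>> servo_tool(
  deltas="0 0 0 -10 0 0 0;0 0 0 -5 0 0 0;0 0 0 0 0 0 -0.047;0 0 0 0 0 0 -0.047;0 0 0 0 0 0 -0.047;0 0 0 0 0 0 -0.047;0 0 0 0 0 0 0;0 0 0 0 0 0 0",
)

```text
time_s: 17.1
position: [0.3773, 0.3691, 0.1756]
tool_rot: [[-0.987, 0.162, -0.001], [0.162, 0.987, -0.001], [0.001, -0.001, -1.0]]
ft_force: [-0.6, -0.7, -2.8]
grip_width: 0.0103
gripper_force: 98.4
```

```bash
cat > w6.py <<'E'
from h import *
import sys
s=env.observe();R=np.array(s["tool_rot"]);t=np.array(s["position"])
for c in ("wrist",)+tuple(sys.argv[1:]):
    p=env.get_image(c);save(p,"b_"+c+str(int(s["time_s"]*100)));W=cloud(p);W=W[p["depth"]>0]
    Q=(W-t)@R  # tool frame; bowl lies along -x
    m=(Q[:,0]<-.055)&(Q[:,0]>-.16)&(abs(Q[:,1])<.055)&(Q[:,2]<.02)&(Q[:,2]>-.045);B=Q[m]
    r=B[B[:,2]<.0] 
    print(c,len(B),"range",B.min(0)*1e3,B.max(0)*1e3)
    T=B[B[:,2]<np.percentile(B[:,2],1)+.02]
    # rim top: min tool z per angular bin about the axis
    c0=np.array([-.108,0]);a=np.arctan2(B[:,1],B[:,0]-c0[0]);rr=np.hypot(B[:,0]-c0[0],B[:,1])
    P=[]
    for k in np.arange(-np.pi,np.pi,np.pi/12):
        i=(a>=k)&(a<k+np.pi/12)&(rr>.036)&(rr<.052)
        if i.sum()>3: b=B[i];P.append(b[b[:,2]<=np.quantile(b[:,2],.1)].mean(0))
    P=np.array(P)
    if len(P)>4: print("rim plane (slope x,y,z0 mm)",*(lambda q:(q[0],q[1],q[2]*1e3))(np.linalg.lstsq(np.c_[P[:,:2],np.ones(len(P))],P[:,2],rcond=None)[0]))
E
python3 w6.py side;python3 go.py .4134 .1028 .172; ls pics
```

```text
t 17.15 pos [0.3774 0.3692 0.1758] xang 170.64281363379578 q [ 31.5106  22.4071  83.1613   0.0026  74.5076 -49.133 ] ft [-0.6443 -0.0077 -2.0208] w 0.009915987951983635 98.38123798370361
tool mm [ -78.8673 -256.9771    3.9103]
b_wrist1710.png
crop.png
scene.png
side.png
w1.png
w2.png
w4.pngTraceback (most recent call last):
  File "w6.py", line 9, in <module>
    print(c,len(B),"range",B.min(0)*1e3,B.max(0)*1e3)
                           ~~~~~^^^
    return umr_minimum(a, axis, None, out, keepdims, initial, where)
ValueError: zero-size array to reduction operation minimum which has no identity
```

```bash
sed -i 's/("wrist",)+tuple/tuple/; s/.*print(c,len(B).*/    print(c,len(B)); \n    if len(B)<10: continue\n    print(B.min(0)*1e3,B.max(0)*1e3)/' w6.py; python3 w6.py side scene; ls pics/b_*; python3 -c "
import cv2,glob,numpy as np
a=cv2.imread(glob.glob('pics/b_side*')[0]);b=cv2.imread(glob.glob('pics/b_scene*')[0])
cv2.imwrite('pics/c2.png',np.hstack([cv2.resize(a[160:360,130:330],(400,400)),cv2.resize(b[80:280,280:480],(400,400))]))"
```

```text
side 1035
[-150.4852  -43.7007  -30.5762] [-55.9508  46.5582  18.5435]
rim plane (slope x,y,z0 mm) -0.00458805554324397 0.008061682446079167 -27.45432782111443
scene 1159
[-153.5837  -43.8478  -32.0434] [-55.3053  45.3374  18.2262]
rim plane (slope x,y,z0 mm) -0.002614968408828778 -0.0028513982346778655 -28.753868063342143
pics/b_scene1714.png
pics/b_side1714.png
pics/b_wrist1710.png
```

View pics/c2.png

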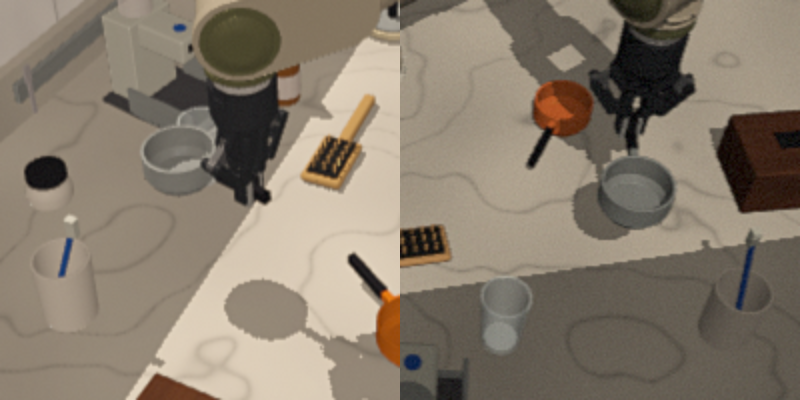

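The bowl hangs level (rim slope under 0.5°), with its axis 107–108 mm from the TCP. I move to the tray front and descend to entry height.

>>> servo_tool(
  deltas="0 -4 -12 0 0 0 0;0 -8 -26 0 0 0 0;0 -11 -36 0 0 0 0;0 -11 -36 0 0 0 0;0 -11 -36 0 0 0 0;0 -11 -36 0 0 0 0;0 -11 -36 0 0 0 0;0 -8 -26 0 0 0 0",
)

```text
time_s: 17.92
position: [0.4121, 0.1135, 0.1763]
tool_rot: [[-0.987, 0.163, 0.0], [0.163, 0.987, -0.001], [-0.0, -0.001, -1.0]]
ft_force: [1.1, 0.2, -1.2]
grip_width: 0.0097
gripper_force: 98.4
```

>>> servo_tool(
  deltas="0 -4 -13 0 0 0 0;0 0 0 0 0 0 0;0 0 0 0 0 0 0",
)

```text
time_s: 18.17
position: [0.4141, 0.1023, 0.1763]
tool_rot: [[-0.987, 0.163, -0.0], [0.163, 0.987, 0.0], [0.0, 0.0, -1.0]]
ft_force: [1.0, 0.5, -2.7]
grip_width: 0.0103
gripper_force: 98.4
```

```bash
python3 go.py .4134 .1028 .048
cat > w7.py <<'E'
from h import *
from m import near,circ
print("----")
s=env.observe();R=np.array(s["tool_rot"]);t=np.array(s["position"])
for c in("scene","side"):
    p=env.get_image(c);W=cloud(p);W=W[p["depth"]>0]
    Q=(W-t)@R;B=W[(Q[:,2]<-.022)&(Q[:,2]>-.035)&(abs(Q[:,0]+.108)<.053)&(abs(Q[:,1])<.053)]
    if len(B)>20: print(c,"bowl rim",len(B),circ(B),(B.max(0)+B.min(0))/2,np.ptp(B,0))
    for z0,z1,nm in((.142,.151,"head"),):
        T=near(W,.714,.0535,.1,z0,z1);b=cv2.minAreaRect((T[:,:2]*1000).astype(np.float32));print(c,nm,b)
    for nm,x,y,h,r in(("tumbler",.561,.188,.1,.045),("lotion",.543,-.0225,.12,.04)):
        T=near(W,x,y,r,.02,h+.005);print(nm,len(T),circ(T)) if len(T)>20 else 0
    for r in env.spot_point("nozzle",p)[:1]:print("nozzle",r["conf"],world(p,r["uv"],z=.09))
E
python3 w7.py|sed -n '/----/,$p'
```

```text
t 18.1667 pos [0.4141 0.1023 0.1763] xang 170.59322690061444 q [ -2.112   12.715   97.9679   0.0045  69.3236 -82.7068] ft [ 1.0125  0.4987 -2.688 ] w 0.01030647674375734 98.40554237365723
tool mm [  0.7036   0.3507 128.2663]
----
scene bowl rim 253 [0.5207 0.0861 0.0427] [0.5177 0.0856 0.2031] [0.097  0.0885 0.0097]
scene head ((715.7476806640625, 53.24074172973633), (90.16075134277344, 147.17822265625), 80.49424743652344)
tumbler 759 [0.5626 0.1881 0.0278]
lotion 537 [ 0.5504 -0.0244  0.0159]
nozzle 0.56 [0.673  0.0604 0.09  ]
side bowl rim 141 [0.5171 0.0881 0.0429] [0.5156 0.0876 0.2027] [0.0918 0.0903 0.0086]
side head ((711.6840209960938, 59.483001708984375), (98.20775604248047, 145.74319458007812), 70.51280975341797)
tumbler 669 [0.559  0.188  0.0283]
lotion 271 [ 0.5404 -0.0252  0.0242]
nozzle 0.86 [0.6692 0.0554 0.09  ]
```

>>> servo_tool(
  deltas="0 0 0 10 0 0 0;0 0 0 20 0 0 0;0 0 0 25 0 0 0;0 0 0 25 0 0 0;0 0 0 22 0 0 0;0 0 0 15 0 0 0;0 0 0 8 0 0 0;0 0 0 3 0 0 0",
)

```text
time_s: 19.03
position: [0.4138, 0.1035, 0.0473]
tool_rot: [[-0.987, 0.16, -0.002], [0.16, 0.987, 0.0], [0.002, -0.0, -1.0]]
ft_force: [0.0, 0.1, -2.1]
grip_width: 0.0099
gripper_force: 98.4
```

>>> servo_tool(
  deltas="0 -4 0 0 0 0 0;0 -8 0 0 0 0 0;0 -10 0 0 0 0 0;0 -10 0 0 0 0 0;0 -10 0 0 0 0 0;0 -8 0 0 0 0 0;0 0 0 0 0 0 0",
)

```text
time_s: 19.62
position: [0.4659, 0.0945, 0.0486]
tool_rot: [[-0.987, 0.162, 0.003], [0.162, 0.987, -0.0], [-0.003, 0.0, -1.0]]
ft_force: [-0.1, -0.4, -1.3]
grip_width: 0.0098
gripper_force: 98.4
```

```bash
python3 go.py .5614 .0785 .048; python3 w7.py|sed -n '/----/,$p'
```

```text
t 19.6167 pos [0.4659 0.0945 0.0486] xang 170.6962058871239 q [ -2.8478  27.745  100.8495  -0.0012  51.2523 -83.5432] ft [-0.1315 -0.3988 -1.2516] w 0.009775395779395126 98.35692644119263
tool mm [-96.7993  -0.3189   0.8737]
----
scene bowl rim 165 [0.5724 0.0785 0.0429] [0.5662 0.0784 0.0759] [0.0922 0.089  0.0099]
scene head ((715.3411254882812, 52.72873306274414), (89.87034606933594, 148.9737548828125), 81.06608581542969)
tumbler 760 [0.5626 0.188  0.0278]
lotion 539 [ 0.5499 -0.0245  0.0163]
nozzle 0.84 [0.6694 0.0604 0.09  ]
side bowl rim 113 [0.5669 0.0794 0.0432] [0.5681 0.0787 0.075 ] [0.0881 0.0944 0.0082]
side head ((710.68017578125, 53.002723693847656), (91.6141357421875, 151.79063415527344), 82.94065856933594)
tumbler 667 [0.5592 0.1882 0.0282]
nozzle 0.95 [0.6636 0.061  0.09  ]
```

>>> servo_tool(
  deltas="0 -6 0 0 0 0 0;0 -10 0 0 0 0 0;0 -14 0 0 0 0 0;0 -16 0 0 0 0 0;0 -16 0 0 0 0 0;0 -14 0 0 0 0 0;0 -10 0 0 0 0 0;0 -7 0 0 0 0 0",
)

```text
time_s: 20.48
position: [0.5564, 0.0797, 0.0482]
tool_rot: [[-0.987, 0.161, 0.0], [0.161, 0.987, -0.0], [-0.0, 0.0, -1.0]]
ft_force: [-0.6, -0.3, -2.3]
grip_width: 0.01
gripper_force: 98.4
```

>>> servo_tool(
  deltas="0 -4 0 0 0 0 0;0 0 0 0 0 0 0;0 0 0 5 0 0 0;0 0 0 5 0 0 0;0 0 0 5 0 0 0;0 0 0 3 0 0 0;0 0 0 1.5 0 0 0;0 0 0 0 0 0 0",
)

```text
time_s: 21.15
position: [0.559, 0.0794, 0.0282]
tool_rot: [[-0.987, 0.161, -0.001], [0.161, 0.987, 0.0], [0.001, -0.0, -1.0]]
ft_force: [0.0, -0.9, -1.8]
grip_width: 0.01
gripper_force: 98.4
```

```bash
python3 go.py .5614 .0785 .025; python3 w7.py|sed -n '/----/,$p'; python3 w6.py scene side; python3 -c "
import cv2,glob,numpy as np
a=cv2.imread(sorted(glob.glob('pics/b_side*'))[-1]);b=cv2.imread(sorted(glob.glob('pics/b_scene*'))[-1])
cv2.imwrite('pics/c3.png',np.hstack([cv2.resize(a[130:290,150:310],(400,400)),cv2.resize(b[200:360,210:370],(400,400))]))"
```

```text
t 21.15 pos [0.559  0.0794 0.0282] xang 170.73300797809426 q [ -3.9309  36.0264  87.2888   0.0014  56.7401 -84.6647] ft [ 0.0049 -0.8563 -1.7575] w 0.010002433687142064 98.35500597953796
tool mm [-2.5271 -0.4711  3.2266]
----
scene bowl rim 73 [0.6651 0.0635 0.0425] [0.6599 0.0638 0.055 ] [0.0551 0.0878 0.0095]
scene head ((715.0968627929688, 52.91368865966797), (89.87728881835938, 148.87355041503906), 81.0243911743164)
tumbler 751 [0.5626 0.188  0.0279]
lotion 536 [ 0.5505 -0.0246  0.0158]
side bowl rim 118 [0.6621 0.0642 0.0427] [0.6625 0.0653 0.0545] [0.0929 0.0962 0.0087]
side head ((709.3634033203125, 60.504180908203125), (92.01277923583984, 145.99244689941406), 74.54403686523438)
tumbler 663 [0.5588 0.1879 0.0283]
lotion 418 [ 0.5343 -0.0166  0.0152]
nozzle 0.69 [0.6682 0.0719 0.09  ]
scene 273
[-159.5311  -54.4408  -31.8435] [-55.4536  54.9746  19.9544]
rim plane (slope x,y,z0 mm) -0.01342370788617546 0.007689332497957786 -30.72318345527628
side 531
[-158.4508  -48.4252  -30.9231] [-56.8756  47.4826  19.9216]
rim plane (slope x,y,z0 mm) -0.02500587367822644 -0.007296117917354666 -29.874077811634272
```

View pics/c3.png

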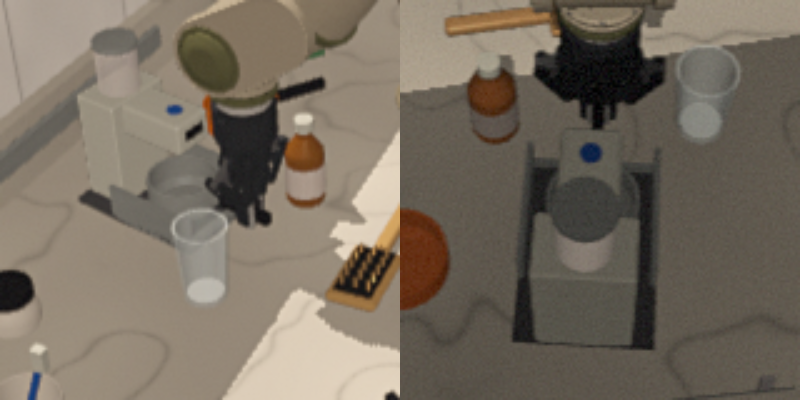

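The bowl sits inside the tray under the head, between the tumbler and lotion with room to spare. I nudge it 4 mm deeper, then lower it to contact in small steps.

>>> servo_tool(
  deltas="0 -2 -0.7 0 0 0 0;0 -2 -0.7 0 0 0 0;0 0 0 1 0 0 0;0 0 0 0.7 0 0 0;0 0 0 0 0 0 0",
)

```text
time_s: 21.87
position: [0.5629, 0.0773, 0.0268]
tool_rot: [[-0.987, 0.161, -0.0], [0.161, 0.987, 0.0], [0.0, -0.0, -1.0]]
ft_force: [0.1, 1.0, -1.6]
grip_width: 0.0098
gripper_force: 98.4
```

>>> servo_tool(
  deltas="0 0 0 0.6 0 0 0;0 0 0 0 0 0 0;0 0 0 0 0 0 0",
)

```text
time_s: 22.12
position: [0.563, 0.0773, 0.0265]
tool_rot: [[-0.987, 0.161, 0.0], [0.161, 0.987, 0.0], [-0.0, 0.0, -1.0]]
ft_force: [-0.8, -0.4, -0.9]
grip_width: 0.0103
gripper_force: 98.4
```

>>> servo_tool(
  deltas="0 0 0 0.6 0 0 0;0 0 0 0 0 0 0;0 0 0 0 0 0 0",
)

```text
time_s: 22.37
position: [0.5631, 0.0773, 0.0259]
tool_rot: [[-0.987, 0.161, 0.0], [0.161, 0.987, 0.0], [-0.0, 0.0, -1.0]]
ft_force: [-1.1, 0.2, -0.4]
grip_width: 0.01
gripper_force: 98.6
```

Force is starting to change; a little more.

>>> servo_tool(
  deltas="0 0 0 0.5 0 0 0;0 0 0 0 0 0 0;0 0 0 0 0 0 0",
)

```text
time_s: 22.62
position: [0.563, 0.0773, 0.0256]
tool_rot: [[-0.987, 0.161, 0.0], [0.161, 0.987, -0.0], [-0.0, -0.0, -1.0]]
ft_force: [-2.3, 0.5, 3.8]
grip_width: 0.0098
gripper_force: 99.0
```

>>> servo_tool(
  deltas="0 0 0 0.4 0 0 0;0 0 0 0 0 0 0;0 0 0 0 0 0 0",
)

```text
time_s: 22.87
position: [0.5629, 0.0774, 0.0253]
tool_rot: [[-0.987, 0.161, -0.0], [0.161, 0.987, -0.0], [0.0, -0.0, -1.0]]
ft_force: [-4.5, 1.3, 6.1]
grip_width: 0.0099
gripper_force: 99.5
```

Standing on the tray floor. I release softly and retreat.

>>> servo_tool(
  deltas="0.05 0 0 0 0 0 0;0.12 0 0 0 0 0 0;0.2 0 0 0 0 0 0;0.3 0 0 0 0 0 0;0.4 0 0 0 0 0 0;0.45 0 0 0 0 0 0;0.45 0 0 0 0 0 0",
  newtons=20,
)

```text
time_s: 23.45
position: [0.5631, 0.0773, 0.0248]
tool_rot: [[-0.987, 0.161, 0.0], [0.161, 0.987, 0.0], [-0.0, 0.0, -1.0]]
ft_force: [-0.2, 0.3, -0.4]
grip_width: 0.0386
gripper_force: 0.0
```

>>> servo_tool(
  deltas="0.45 0 0 -5 0 0 0;0.45 0 0 -10 0 0 0;0.45 0 0 -20 0 0 0;0.45 0 0 -25 0 0 0;0.45 10 0 -25 0 0 0;0.45 20 0 -25 0 0 0;0.45 25 0 -25 0 0 0;0.45 25 0 -20 0 0 0",
)

```text
time_s: 24.12
position: [0.4834, 0.0903, 0.1824]
tool_rot: [[-0.987, 0.161, 0.003], [0.161, 0.987, -0.0], [-0.002, 0.0, -1.0]]
ft_force: [-0.4, -0.3, -0.0]
grip_width: 0.0382
gripper_force: 0.0
```

>>> servo_tool(
  deltas="0.45 25 0 -15 0 0 0;0.45 25 0 -10 0 0 0;0.45 15 0 0 0 0 0;0.45 0 0 0 0 0 0",
)

```text
time_s: 24.45
position: [0.4176, 0.1012, 0.2066]
tool_rot: [[-0.987, 0.16, 0.002], [0.16, 0.987, 0.0], [-0.002, 0.0, -1.0]]
ft_force: [-0.8, -0.3, -0.9]
grip_width: 0.0384
gripper_force: 0.0
```

```bash
cat > w8.py <<'E'
from h import *
from m import near,circ
print("----")
X=[]
for c in("scene","side"):
    p=env.get_image(c);save(p,"f_"+c);W=cloud(p);W=W[p["depth"]>0]
    B=near(W,.668,.061,.052,.049,.0555);print(c,"rim",len(B),circ(B),(B.max(0)+B.min(0))/2,np.ptp(B,0))
    A=np.linalg.lstsq(np.c_[B[:,:2],np.ones(len(B))],B[:,2],rcond=None)[0];print("slope",A)
    H=near(W,.573,.0765,.045,.035,.06);
    if len(H)>10:k=H.mean(0);v=np.linalg.svd(H[:,:2]-k[:2],full_matrices=False)[2];print("handle",len(H),k,np.degrees(np.arctan2(*v[0][::-1])),H[:,2].max())
    L=near(W,.472,-.297,.044,.012,.021);print("lid",len(L),L.mean(0))
    D=near(W,.472,-.297,.075,.011,.022);print("dish",(D.max(0)+D.min(0))/2)
    for nm,x,y,h,r in(("tumbler",.561,.188,.1,.045),("lotion",.543,-.0225,.12,.04)):
        T=near(W,x,y,r,.02,h+.005);print(nm,circ(T)) if len(T)>20 else 0
a=cv2.imread("pics/f_side.png");b=cv2.imread("pics/f_scene.png")
cv2.imwrite('pics/c4.png',np.hstack([cv2.resize(a[110:310,130:330],(400,400)),cv2.resize(b[180:380,120:320],(400,400))]))
E
python3 w8.py|sed -n '/----/,$p'; python3 go.py
```

```text
----
scene rim 58 [0.6682 0.0618 0.0428] [0.6608 0.0618 0.0524] [0.0518 0.0885 0.0054]
slope [ 0.0272 -0.0025  0.035 ]
handle 85 [0.5615 0.0795 0.0509] -9.250958083547621 0.05612606205662374
lid 614 [ 0.4746 -0.2969  0.0176]
dish [ 0.4743 -0.2971  0.0165]
tumbler [0.5626 0.188  0.0278]
lotion [ 0.5498 -0.0247  0.0163]
side rim 101 [0.6659 0.0618 0.0424] [0.6642 0.0633 0.0522] [0.0893 0.0924 0.0064]
slope [-0.003  -0.0049  0.0545]
handle 146 [0.5726 0.0792 0.0456] 170.90256039663873 0.05521764823214592
lid 222 [ 0.4705 -0.2924  0.0166]
dish [ 0.4709 -0.2991  0.0165]
tumbler [0.559  0.1879 0.0283]
lotion [ 0.535  -0.0175  0.0158]
t 24.55 pos [0.4201 0.1007 0.2058] xang 170.74126660433691 q [ -2.3064  11.2854  94.3132  -0.0036  74.3    -83.0467] ft [ 0.2316 -0.3406  0.5408] w 0.03842697426106822 0.0
```

View pics/c4.png

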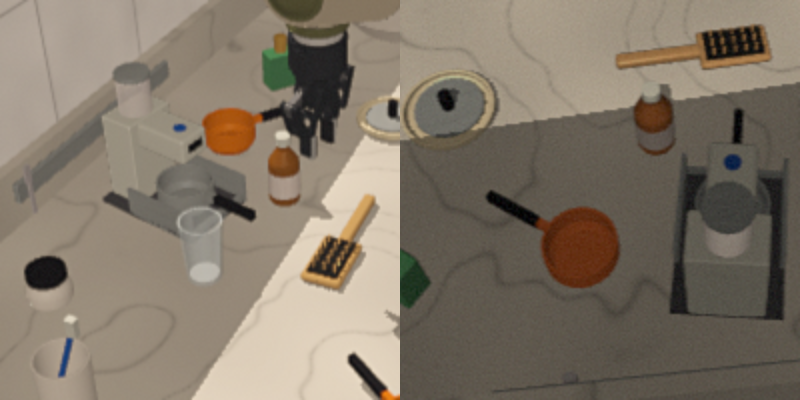

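The bowl is level under the nozzle with its handle out the front (235,207 in the left crop). The lid is flat in the dish, and everything else is where it stood. Handing in.

```bash
python3 -c "
from rig import env
print(env.close_job())"
```

```text
the job is handed in; nothing more can be done
None
```

The job is handed in at about 24.6 s: the lid lies flat, knob up, in the cream soap dish; the open bowl stands level in the drip tray under the nozzle, handle out the front; and the dish, tumbler and lotion bottle measured unmoved.

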